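# Fetch the connector from behind the bottles

## Robot

A 7-joint arm with a two-finger parallel gripper is mounted at the origin on a cart in front of the work surface, level with it; the furniture and walls round the work are solid. World frame = base frame: x ahead of the robot, y to its left, z up, the work surface at z = 0. Lengths are in mm, angles in rad, forces in N, time in s.
With the tool pointing down it reaches from about 400 to 875 mm from the base axis. Payload 6.5 kg.
Tool frame: the origin (TCP) lies midway between the tips of the shut fingers; the grasp point (between the pads) lies 19 mm behind it; y points along the fingers, z is the direction in which the jaws open and shut, and the axes are right-handed (so a half turn about y gives the same grasp; the last joint's range is limited). The gripper opens to 88 mm and grips with 3 to 60 N. Pads are 18 mm wide; open, the fingers measure 123 mm over their backs; the gripper's body (75 mm by 187 mm) begins 45 mm behind the grasp point.
Start: joints at [-1.367, 0.536, -0.004, 1.538, 0.003, 1.067, -0.071], TCP at [173.245, 626.479, 238.716] pointing down, gripper open.
Joint ranges: [-2.7, 2.7], [-0.37, 2.16], [-1.27, 1.26], [0.24, 2.4], [-1.31, 4.45], [0.19, 1.91], [-2.76, 2.76]. Speed limits (rad/s): [2.39, 2.39, 3.14, 3.14, 3.14, 3.14, 3.14].

## Interface

Orientations are given as a unit quaternion [w, x, y, z].
In Python, from rig import * gives the robot as it stands.
- The arm moves only by the tool jog_arm, never from a script. Its argument "plan" is one flat list of numbers, 6 for each row, row after row: the shift along the tool's x, y, z in mm, then the turn, a rotation vector about the tool's x, y, z in rad. A call has 1 to 10 rows; each row is the pose to reach, as a shift and turn from the pose commanded when the call began, along the tool's axes at that moment; what a row does not reach only later rows make up. A row lasts 1/10 s, in which the tool goes at most 50 mm and 8.59 degrees, less where a joint would pass 70% of its speed; a pose out of reach is approached as far as the arm can. A call with a gripper value outside its range is refused whole. "gripper" is the closure, from 0 (fully open) to 1 (shut), set as the call begins (left out, the last holds). The fingers move at their own pace and stop on an object; "force" is the grip in N (left out, the last holds). Time passes only in rows, so rows that repeat a pose let the fingers close. It gives the time, the measured TCP pose, the force and the opening at its end, in the units of the state.
- read_state(): the state, without advancing time (a new reading comes with each control period).
- capture(name): name is "scene" or "top" or "wrist"; returns a dict with "image" (384x512x3 uint8, blue, green, red), "camera_matrix" (3x3 intrinsics, pixels), "R" (3x3) and "t" (3): a world point X has camera coordinates R X + t; the wrist camera has in their place "mount" (4x4, takes a point from camera to tool coordinates, whose origin is the TCP and whose axes are the tool frame's). Camera axes: x right, y down, z forward; pixel columns grow to the right and rows downward; lengths in mm; the calibration is good to about 2 mm. A picture is of the moment at which its call begins: read the wrist's pose just before it. There is no depth.
- sign_off(): hands the job in, once; it reports no verdict.
The state is a dict: "time": time; "joints": joint angles; "dq": joint speeds; "joint_efforts": joint torques, N m; "ee_pos": TCP position; "ee_rot": TCP orientation; "ft_force": force on the tool from outside, world axes, zero at the start; "ft_torque": the same for the moment, N m; "opening": finger opening in mm.
Only numpy, scipy, OpenCV 4.12 (cv2) and the standard library are available. Lean on these libraries where they do the work, as an engineer would, in place of code of your own. Each camera call takes 0.05 s, during which the arm holds its last target. There are 200 camera calls.

## Task

The green connector block sits at the back of the grey bench caddy, hemmed in by two bottles and a spray can. First clear all three out of the caddy and stand them on the black mat; while they wait there, lay the connector flat in the pocket of the small wooden nest, its long side along the pocket's long side. Then stand each bottle and the can upright again in the very compartment it came from, without knocking anything over and leaving the small blue relay in the caddy where it is.

Things in the scene. Friction and masses are not known exactly. Their poses are not given: they have to be found in the camera images.
- amber_bottle: Closed brown bottle with a pale ribbed cap, upright, round body 37 mm in diameter, 82 mm tall in all (body and shoulder to 68 mm, cap 67 to 82 mm); about 70 g. Origin: centre of its underside, z up.
- red_cap_bottle: Closed slim pale-yellow bottle with a red cap, upright, round body 28 mm in diameter, 74 mm tall in all (body and shoulder to 60 mm, cap 59 to 74 mm); about 70 g. Origin: centre of its underside, z up.
- spray_can: Plain aluminium spray can with a narrower black cap, upright, round body 36 mm in diameter up to 62 mm, 85 mm tall in all; about 90 g. Origin: centre of its underside, z up.
- connector: Green screw terminal block with four screws on top, 22 mm (its x) by 36 mm (its y) by 17 mm high, about 18 g. It lies behind the caddy's middle compartment, long side along the caddy's y, up to 10 mm in front of the rear stop wall, so it is best gripped across its 36 mm ends. Origin: centre of its underside, z up.
- caddy: Fixed grey caddy, 96 mm (x) by 200 mm (y), floor 4 mm thick. In front (-x) a row of three compartments, centres at x = -18, y = -65, 0, 65 mm, each 54 (x) by 62 mm inside, rim tops 10 mm above the bench; who stands in which varies. Behind, at x = 12 to 45 mm, an open bay across the width with a rear stop wall 22 mm high. Origin: centre of its underside, on the bench; +x to its back.
- mat: Fixed flat black rubber mat, 210 mm (x) by 100 mm (y), 3 mm thick, to the left or the right of the caddy: the side area for the bottles. Anywhere on it will do. Origin: centre of its underside, on the bench.
- nest: Fixed brown wooden plate, 66 mm (x) by 86 mm (y), with a pocket 42 mm (x) by 56 mm (y) in its middle. Pocket floor 4 mm, rim tops 8 mm above the bench; the rims at the two y ends have 30 mm gaps for fingers. It lies across the caddy from the mat. Origin: centre of its underside, on the bench.
- relay: Small blue box (relay), 12 x 28 x 15 mm, at the -y end of the caddy's rear bay; to be left alone. Origin: centre of its underside.

How it is judged (in metres and radians):
On the way, in this order (a step that is already met when the one before it is completed fails the run):
1. both bottles and the spray can stand on the mat together (x of amber_bottle in the frame of mat between -0.108 and 0.108 m and y of amber_bottle in the frame of mat between -0.053 and 0.053 m and z of amber_bottle in the frame of mat between 0 and 0.007 m and angle between each of amber_bottle, red_cap_bottle, spray_can's own z axis and vertical below 0.15 rad and x of red_cap_bottle in the frame of mat between -0.108 and 0.108 m and y of red_cap_bottle in the frame of mat between -0.053 and 0.053 m and z of red_cap_bottle in the frame of mat between 0 and 0.007 m and x of spray_can in the frame of mat between -0.108 and 0.108 m and y of spray_can in the frame of mat between -0.053 and 0.053 m and z of spray_can in the frame of mat between 0 and 0.007 m), for 0.2 s.
2. the connector lies flat in the nest's pocket while all three still stand on the mat (all of step 1 and x of connector in the frame of nest between -0.013 and 0.013 m and y of connector in the frame of nest between -0.013 and 0.013 m and z of connector in the frame of nest between 0.002 and 0.0068 m and angle between connector's own z axis and vertical below 0.1 rad and angle between the y axis of connector and the y axis of nest, either way round below 0.35 rad), for 0.2 s.
At the end, for the whole second after the job is handed in: The connector lies flat on the floor of the nest's pocket (within 13 mm of centre each way, long side along the pocket within 20 degrees); each bottle and the can stands upright (within 8 degrees), at rest, in its own compartment (within 26 mm of where it started) (x of connector in the frame of nest between -0.013 and 0.013 m and y of connector in the frame of nest between -0.013 and 0.013 m and z of connector in the frame of nest between 0.002 and 0.0068 m and angle between connector's own z axis and vertical below 0.1 rad and angle between the y axis of connector and the y axis of nest, either way round below 0.35 rad and linear speed of each of connector, amber_bottle, red_cap_bottle, spray_can below 0.02 m/s and distance of each of amber_bottle, red_cap_bottle, spray_can from where it was at the start of the episode below 0.026 m and angle between each of amber_bottle, red_cap_bottle, spray_can's own z axis and vertical below 0.14 rad); the robot touches nothing.
It fails at once if a bottle or the can tips over (angle between any of amber_bottle, red_cap_bottle, spray_can's own z axis and vertical above 0.7 rad).
It fails at once if the relay is moved by more than 15 mm (distance of relay from where it was at the start of the episode above 0.015 m).
It also fails if it takes over 133 s, if anything falls off the work surface, if the arm or the gripper's body presses on something with over 40 N, if the wrist force passes 120 N, or if a joint passes its speed limit or range.

## Working session

There is one attempt and no reset: what is moved stays moved. The work goes in short steps, Python scripts to look and compute and a tool call to move; the robot and the scene stay as the last step left them, time stands still between calls to the robot, and variables do not carry over. Pictures are saved under pics/ and viewed, about 12 in all and at most 16, crops included, and the job is handed in when it is done.

Besides the shell and the picture viewer there is one more tool, called after "Request:" as name(argument=value, ...), one argument or row to a line, values as JSON. jog_arm: Moves the arm, as the interface text tells. Its arguments: {"type":"object","properties":{"plan":{"type":"array","items":{"type":"number"}},"gripper":{"type":"number"},"force":{"type":"number"}},"required":["plan"]}

```bash
ls; mkdir -p pics; python3 - <<'E'
from rig import *
import cv2
s=read_state(); print({k:s[k] for k in ('time','ee_pos','ee_rot','opening')})
for n in ('top','scene'):
    c=capture(n); cv2.imwrite(f'pics/{n}0.png',c['image']); print(n,c['camera_matrix'],c['R'],c['t'])
c=capture('wrist');cv2.imwrite('pics/w0.png',c['image']);print(c['camera_matrix'],c['mount'])
E
```

```text
pics
{'time': 0.0, 'ee_pos': array([173.06421301, 625.91622113, 237.85193209]), 'ee_rot': array([-0.70008961,  0.70128533, -0.09511275,  0.09501048]), 'opening': 88.05760882352726}
top [[384.83231003   0.         254.82709111]
 [  0.         384.83231003 196.79602004]
 [  0.           0.           1.        ]] [[ 0.00599173 -0.99962356 -0.02677367]
 [-0.99499776 -0.00328983 -0.09984303]
 [ 0.09971737  0.02723797 -0.99464292]] [  6.81794434 588.23920692 821.85152896]
scene [[443.27759161   0.         254.44138292]
 [  0.         443.27759161 183.04840185]
 [  0.           0.           1.        ]] [[ 0.82448902 -0.56566283  0.01560189]
 [-0.42481222 -0.636934   -0.64331148]
 [ 0.37383476  0.52377538 -0.76544557]] [-491.56509017  257.97215211  759.47402363]
[[340.81639177   0.         256.31750527]
 [  0.         340.81639177 197.84995704]
 [  0.           0.           1.        ]] [[-3.65270595e-04  9.49493985e-01  3.13785020e-01 -8.17700622e+01]
 [ 5.21479059e-04 -3.13784818e-01  9.49493979e-01 -1.45430587e+02]
 [ 9.99999797e-01  5.10454548e-04 -3.80524863e-04  1.87543812e-01]
 [ 0.00000000e+00  0.00000000e+00  0.00000000e+00  1.00000000e+00]]
```

View pics/top0.png

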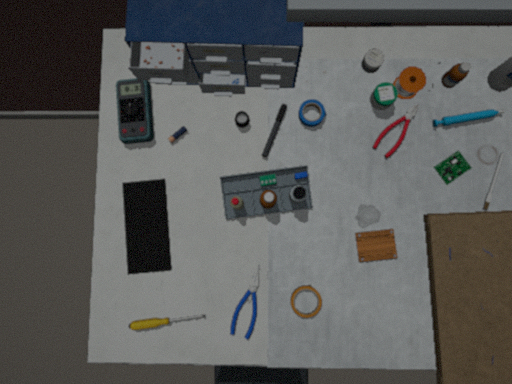

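View pics/scene0.png

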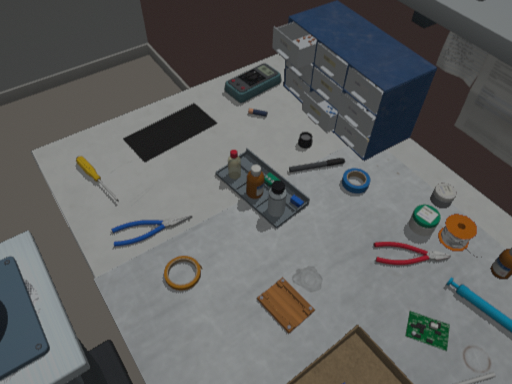

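The top view shows the mat at about (147,226), the caddy at about (267,193) and the nest at (377,246). The caddy holds red, amber and can from left to right, with the connector at (267,181) and the relay at (301,175).

```bash
cat > h.py <<'E'
import numpy as np, cv2
from rig import *
from scipy.spatial.transform import Rotation as Ro
def tool():
    s=read_state(); q=np.array(s['ee_rot']); return np.array(s['ee_pos']), Ro.from_quat(q[[1,2,3,0]]).as_matrix(), s
def cast(c,px,z,pose=None):
    K=c['camera_matrix']; px=np.atleast_2d(px).astype(float)
    d=np.linalg.solve(K,np.c_[px,np.ones(len(px))].T)
    if pose is None: R=np.array(c['R']).T; o=-R@np.array(c['t'])
    else:
        M=np.array(c['mount']); R=pose[1]@M[:3,:3]; o=pose[0]+pose[1]@M[:3,3]
    d=(R@d).T; return o+d*((z-o[2])/d[:,2])[:,None]
def blob(mask,n=1):
    cs=sorted(cv2.findContours(mask.astype(np.uint8),cv2.RETR_EXTERNAL,cv2.CHAIN_APPROX_NONE)[0],key=cv2.contourArea)[::-1]
    return [(cv2.contourArea(k),cv2.minAreaRect(k),k) for k in cs[:n]]
E
python3 - <<'E'
from h import *
p,R,s=tool(); print(R.round(3))
c=capture('top'); im=c['image']
cv2.imwrite('pics/crop.png',cv2.resize(im[150:290,110:410],None,fx=2.6,fy=2.6,interpolation=cv2.INTER_CUBIC))
hsv=cv2.cvtColor(im,cv2.COLOR_BGR2HSV); H,S,V=[hsv[...,i].astype(int) for i in range(3)]
def rep(n,m,z,box):
    mm=np.zeros(m.shape,bool); x0,y0,x1,y1=box; mm[y0:y1,x0:x1]=m[y0:y1,x0:x1]
    a,r,k=blob(mm)[0]; b=cv2.boxPoints(r); w=cast(c,b,z)[:,:2]
    e=[w[1]-w[0],w[2]-w[1]]
    print(n,a,np.round(r[0],1),'c',cast(c,r[0],z)[0].round(1),'sides',[(round(np.linalg.norm(v)),round(np.degrees(np.arctan2(v[1],v[0])),1)) for v in e])
rep('mat',V<50,3,(110,160,185,290))
rep('nest',(H<20)&(S>110)&(V>50),8,(345,220,410,270))
rep('red',((H<8)|(H>172))&(S>120),78,(222,190,248,212))
rep('amber',(S>60),86,(258,186,280,212))
rep('green',(H>55)&(H<90)&(S>80),21,(255,170,282,192))
rep('blue',(H>105)&(H<130)&(S>120),19,(290,165,312,185))
rep('canblack',V<50,89,(288,180,310,202))
E
```

```text
[[ 0.964 -0.     0.266]
 [-0.266 -0.001  0.964]
 [ 0.    -1.    -0.001]]
mat 3659.0 [146.2 226.3] c [522.5 257.9   3. ] sides [(99, np.float64(-86.0)), (207, np.float64(-174.4))]
nest 947.5 [375.8 245.3] c [ 483.  -259.4    8. ] sides [(83, np.float64(-83.3)), (63, np.float64(-175.4))]
red 31.0 [235. 201.] c [574.4  49.6  78. ] sides [(13, np.float64(-89.8)), (13, np.float64(-179.4))]
amber 225.0 [267.5 198.5] c [579.1 -18.2  86. ] sides [(35, np.float64(-44.6)), (35, np.float64(-135.1))]
green 131.0 [267.5 179.4] c [628.4 -18.5  21. ] sides [(37, np.float64(-79.5)), (26, np.float64(-169.8))]
blue 63.0 [300.7 174.9] c [639.1 -92.8  19. ] sides [(28, np.float64(-78.5)), (14, np.float64(-169.3))]
canblack 101.5 [299.5 192.5] c [591.4 -83.8  89. ] sides [(23, np.float64(-89.9)), (23, np.float64(179.6))]
```

View pics/crop.png

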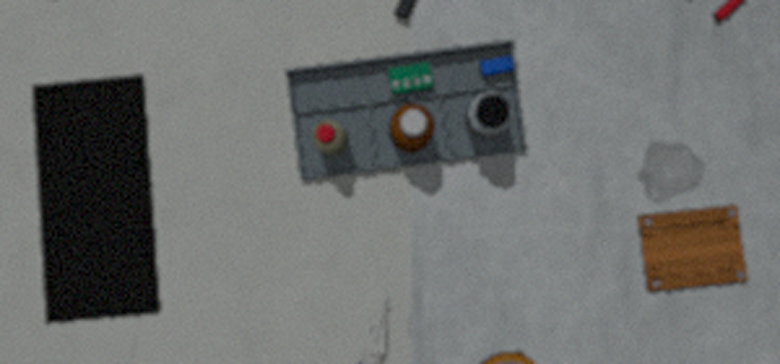

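Request:
jog_arm(
  plan=[564,0,-514,0,1.162,0,564,0,-514,0,1.162,0,564,0,-514,0,1.162,0,564,0,-514,0,1.162,0,564,0,-514,0,1.162,0,564,0,-514,0,1.162,0,564,0,-514,0,1.162,0,564,0,-514,0,1.162,0,564,0,-514,0,1.162,0,564,0,-514,0,1.162,0],
)

```text
time: 1.2
ee_pos: [440.3, 201.7, 238.9]
ee_rot: [0.534, -0.533, 0.464, -0.464]
ft_force: [0.6, -0.0, 0.2]
opening: 87.9
```

```bash
cat > go.py <<'E'
import sys
from h import *
# usage: go.py x y z yaw_of_tool_z_deg -> shift and turn in tool axes
p,R,s=tool(); x,y,z,a=map(float,sys.argv[1:]); a=np.radians(a)
d=R.T@(np.array([x,y,z])-p)
G=np.array([[np.sin(a),0,np.cos(a)],[-np.cos(a),0,np.sin(a)],[0,-1,0]])
print('t',round(s['time'],2),'p',p.round(1),'F',np.round(s['ft_force'],1),'open',round(s['opening'],1),'joints',np.round(s['joints'],2))
print('shift',d.round(1),'turn',Ro.from_matrix(R.T@G).as_rotvec().round(3))
E
python3 go.py 580 -20 240 8
```

```text
t 1.2 p [440.3 201.7 238.9] F [ 0.6 -0.   0.2] open 87.9 joints [-0.87  0.26  0.41  1.98 -0.13  0.92 -0.25]
shift [239.   -1.1 107.5] turn [-0. -0. -0.]
```

Request:
jog_arm(
  plan=[239,0,107,0,0,0,239,0,107,0,0,0,239,0,107,0,0,0,239,0,107,0,0,0,239,0,107,0,0,0,239,0,107,0,0,0,239,0,107,0,0,0,239,0,107,0,0,0],
  gripper=0.3,
)

```text
time: 2.0
ee_pos: [578.1, -16.9, 238.3]
ee_rot: [0.534, -0.534, 0.464, -0.463]
ft_force: [0.2, 0.9, -0.3]
opening: 61.6
```

```bash
python3 - <<'E'
from h import *
P=tool(); c=capture('wrist'); cv2.imwrite('pics/w1.png',c['image'])
np.savez('w1.npz',p=P[0],R=P[1]); print(P[0],P[2]['opening'],P[2]['joints'].round(2)); print(P[1].round(3))
E
```

```text
[578.0931612  -16.85736114 238.33870215] 61.61133811636536 [-0.41  0.45  0.49  1.76 -0.24  1.    0.31]
[[ 0.14  -0.001  0.99 ]
 [-0.99   0.001  0.14 ]
 [-0.001 -1.    -0.001]]
```

View pics/w1.png

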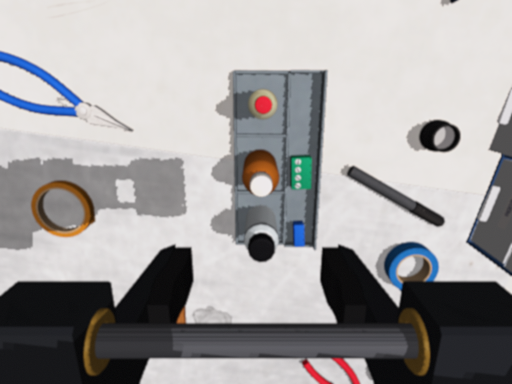

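Wrist view: red cap at (263,104), amber cap at (261,185), can cap at (261,246), connector at (301,173) and relay at (298,233).

```bash
python3 - <<'E'
from h import *
d=np.load('w1.npz'); P=(d['p'],d['R']); c=capture('wrist')
for n,px,z in [('red',(263,104),78),('amber',(261,185),86),('can',(261,246),89),('conn',(301,172),21),('relay',(298.5,233),19),('rearL',(325,71),22),('frontL',(234,71),10),('frontR',(234,243),10),('rearR',(315,246),22)]:
    print(n,cast(c,px,z,P)[0].round(1))
E
python3 go.py 575 50 100 8
```

```text
red [574.3  49.8  78. ]
amber [582.7 -20.4  86. ]
can [591.3 -79.5  89. ]
conn [627.4 -18.1  21. ]
relay [638.  -90.9  19. ]
rearL [632.2  87.2  22. ]
frontL [541.7  74.8  10. ]
frontR [ 565.  -118.7   10. ]
rearR [ 659.6 -103.3   22. ]
t 2.1 p [578.  -16.  238.5] F [-0.3 -0.4 -0.1] open 61.7 joints [-0.41  0.45  0.49  1.76 -0.24  1.    0.31]
shift [-65.5 138.6   6.4] turn [ 0.001  0.002 -0.001]
```

Request:
jog_arm(
  plan=[-33,50,3,0,0,0,-65,100,6,0,0,0,-65.5,110,6.5,0,0,0,-65.5,110,6.5,0,0,0,-65.5,110,6.5,0,0,0,-65.5,125,6.5,0,0,0,-65.5,140,6.5,0,0,0,-65.5,140,6.5,0,0,0],
)

```text
time: 2.9
ee_pos: [574.9, 46.6, 97.1]
ee_rot: [-0.533, 0.534, -0.465, 0.464]
ft_force: [0.2, -0.1, -1.2]
opening: 61.7
```

```bash
python3 go.py 574.5 50 20 8
```

```text
t 2.9 p [574.9  46.6  97.1] F [ 0.2 -0.1 -1.2] open 61.7 joints [-0.45  0.64  0.39  1.85 -0.35  0.73  0.28]
shift [-3.4 77.1  0.3] turn [ 0.003 -0.001  0.   ]
```

Request:
jog_arm(
  plan=[-2,20,0,0,0,0,-2,40,0,0,0,0,-2,60,0,0,0,0,-2,72,0,0,0,0,-2,76,0,0,0,0,-2,76,0,0,0,0],
)

```text
time: 3.5
ee_pos: [575.9, 49.0, 22.7]
ee_rot: [-0.533, 0.534, -0.464, 0.464]
ft_force: [0.6, -0.1, 1.2]
opening: 61.4
```

Request:
jog_arm(
  plan=[0,0,0,0,0,0,0,0,0,0,0,0,0,0,0,0,0,0,0,0,0,0,0,0,0,0,0,0,0,0,0,0,0,0,0,0],
  gripper=1,
  force=12,
)

```text
time: 4.1
ee_pos: [576.0, 49.3, 23.0]
ee_rot: [0.534, -0.533, 0.464, -0.464]
ft_force: [-0.9, -0.2, 2.3]
opening: 27.6
```

Request:
jog_arm(
  plan=[0,-15,0,0,0,0,0,-45,0,0,0,0,-20,-75,4,0,0,0,-60,-90,12,0,0,0,-105,-90,21,0,0,0,-150,-90,29,0,0,0,-195,-90,38,0,0,0,-230,-90,45,0,0,0,-245,-90,48,0,0,0,-245,-90,48,0,0,0],
)

```text
time: 5.1
ee_pos: [588.9, 301.1, 113.1]
ee_rot: [0.535, -0.534, 0.463, -0.463]
ft_force: [-0.2, -0.8, -0.3]
opening: 27.5
```

```bash
python3 go.py 589 298 23 8
```

```text
t 5.1 p [588.9 301.1 113.1] F [-0.2 -0.8 -0.3] open 27.5 joints [-0.81  0.73  0.41  1.61 -0.36  0.87 -0.12]
shift [ 3.1 90.1 -0.4] turn [-0.     0.003 -0.001]
```

Request:
jog_arm(
  plan=[2,30,0,0,0,0,2,60,0,0,0,0,2,80,0,0,0,0,2,88,0,0,0,0,2,90.5,0,0,0,0,2,90.5,0,0,0,0,2,90.5,0,0,0,0],
)

```text
time: 5.8
ee_pos: [590.8, 296.5, 23.6]
ee_rot: [0.534, -0.533, 0.464, -0.465]
ft_force: [-0.1, 0.7, -0.4]
opening: 27.3
```

Request:
jog_arm(
  plan=[0,0,0,0,0,0,0,0,0,0,0,0,0,0,0,0,0,0,0,0,0,0,0,0,0,-20,0,0,0,0,0,-60,0,0,0,0,0,-100,0,0,0,0,0,-110,0,0,0,0],
  gripper=0.3,
)

```text
time: 6.6
ee_pos: [592.4, 297.4, 137.0]
ee_rot: [0.536, -0.531, 0.463, -0.465]
ft_force: [0.6, 0.0, 0.0]
opening: 61.8
```

```bash
python3 go.py 582.5 -20 30 8
```

```text
t 6.6 p [592.4 297.4 137. ] F [0.6 0.  0. ] open 61.8 joints [-0.81  0.7   0.42  1.6  -0.34  0.9  -0.13]
shift [313.2 105.9 -54.4] turn [-0.007 -0.001 -0.002]
```

Request:
jog_arm(
  plan=[45,0,-8,0,0,0,92,0,-16,0,0,0,140,0,-24,0,0,0,188,0,-32,0,0,0,235,0,-40,0,0,0,280,0,-48,0,0,0,311,10,-54,0,0,0,311,20,-54,0,0,0,311,20,-54,0,0,0,311,20,-54,0,0,0],
)

```text
time: 7.6
ee_pos: [579.2, -17.2, 111.8]
ee_rot: [0.534, -0.534, 0.464, -0.463]
ft_force: [-0.1, 0.1, 0.1]
opening: 61.8
```

```bash
python3 go.py 582.5 -20 30 8
```

```text
t 7.6 p [579.2 -17.2 111.8] F [-0.1  0.1  0.1] open 61.8 joints [-0.35  0.62  0.41  1.84 -0.35  0.76  0.39]
shift [ 3.3 81.8  3. ] turn [ 0.001  0.001 -0.001]
```

Request:
jog_arm(
  plan=[2,15,2,0,0,0,2,40,2,0,0,0,2,65,2,0,0,0,2,78,2,0,0,0,2,82,2,0,0,0,2,82,2,0,0,0],
)

```text
time: 8.2
ee_pos: [581.6, -20.3, 30.0]
ee_rot: [-0.534, 0.534, -0.464, 0.464]
ft_force: [-0.3, 0.3, 0.2]
opening: 61.6
```

Request:
jog_arm(
  plan=[0,0,0,0,0,0,0,0,0,0,0,0,0,0,0,0,0,0,0,0,0,0,0,0,0,0,0,0,0,0],
  gripper=1,
  force=12,
)

```text
time: 8.7
ee_pos: [582.1, -20.6, 30.9]
ee_rot: [0.534, -0.533, 0.464, -0.464]
ft_force: [-0.8, -0.2, 3.7]
opening: 35.9
```

```bash
python3 go.py 525 226 29 8
```

```text
t 8.7 p [582.1 -20.6  30.9] F [-0.8 -0.2  3.7] open 35.9 joints [-0.3   0.75  0.35  1.85 -0.41  0.61  0.44]
shift [-252.1    1.8  -22.4] turn [-0.001 -0.001  0.   ]
```

Request:
jog_arm(
  plan=[0,-15,0,0,0,0,0,-45,0,0,0,0,-10,-80,-1,0,0,0,-50,-100,-5,0,0,0,-95,-100,-9,0,0,0,-140,-100,-13,0,0,0,-185,-100,-17,0,0,0,-225,-100,-20,0,0,0,-252,-100,-22,0,0,0,-252,-100,-22,0,0,0],
)

```text
time: 9.7
ee_pos: [523.1, 231.4, 130.7]
ee_rot: [0.536, -0.535, 0.463, -0.461]
ft_force: [-1.0, -0.6, 0.5]
opening: 36.1
```

```bash
python3 go.py 525 226 30 8
```

```text
t 9.7 p [523.1 231.4 130.7] F [-1.  -0.6  0.5] open 36.1 joints [-0.81  0.58  0.43  1.85 -0.33  0.78 -0.06]
shift [  5.9 100.7   1.1] turn [ 0.     0.007 -0.003]
```

Request:
jog_arm(
  plan=[2,30,1,0,0,0,2,60,1,0,0,0,2,85,1,0,0,0,2,97,1,0,0,0,2,100.5,1,0,0,0,2,100.5,1,0,0,0,2,100.5,1,0,0,0],
)

```text
time: 10.4
ee_pos: [527.1, 224.0, 30.9]
ee_rot: [0.534, -0.533, 0.464, -0.465]
ft_force: [0.5, 0.3, -0.7]
opening: 36.3
```

Request:
jog_arm(
  plan=[0,0,0,0,0,0,0,0,0,0,0,0,0,0,0,0,0,0,0,0,0,0,0,0,0,-20,0,0,0,0,0,-60,0,0,0,0,0,-100,0,0,0,0,0,-100,0,0,0,0],
  gripper=0.3,
)

```text
time: 11.2
ee_pos: [529.5, 225.1, 134.6]
ee_rot: [0.536, -0.53, 0.463, -0.465]
ft_force: [-0.3, -0.2, 0.4]
opening: 61.7
```

```bash
python3 go.py 591.3 -80 31 8
```

```text
t 11.2 p [529.5 225.1 134.6] F [-0.3 -0.2  0.4] open 61.7 joints [-0.8   0.57  0.44  1.85 -0.33  0.78 -0.05]
shift [311.1 102.9  18.2] turn [-0.008 -0.001 -0.003]
```

Request:
jog_arm(
  plan=[45,0,3,0,0,0,92,0,6,0,0,0,140,0,8,0,0,0,188,0,11,0,0,0,235,0,14,0,0,0,280,0,16,0,0,0,309,5,18,0,0,0,309,15,18,0,0,0,309,18,18,0,0,0,309,18,18,0,0,0],
)

```text
time: 12.2
ee_pos: [586.0, -77.5, 110.6]
ee_rot: [-0.534, 0.534, -0.464, 0.463]
ft_force: [-0.3, 1.4, 0.0]
opening: 61.4
```

```bash
python3 go.py 591.3 -80 31 8
```

```text
t 12.2 p [586.  -77.5 110.6] F [-0.3  1.4  0. ] open 61.4 joints [-0.25  0.64  0.42  1.81 -0.36  0.77  0.5 ]
shift [ 3.4 79.5  5.1] turn [ 0.002  0.001 -0.002]
```

Request:
jog_arm(
  plan=[1,5,4,0,0,0,1,30,4,0,0,0,1,55,4,0,0,0,1,73,4,0,0,0,1,79,4,0,0,0,1,79,4,0,0,0],
)

```text
time: 12.8
ee_pos: [590.7, -79.0, 32.2]
ee_rot: [-0.534, 0.534, -0.464, 0.463]
ft_force: [-0.1, 0.0, -1.1]
opening: 61.7
```

Request:
jog_arm(
  plan=[0,0,0,0,0,0,0,0,0,0,0,0,0,0,0,0,0,0,0,0,0,0,0,0,0,0,0,0,0,0],
  gripper=1,
  force=14,
)

```text
time: 13.3
ee_pos: [591.5, -79.9, 33.5]
ee_rot: [0.534, -0.533, 0.464, -0.464]
ft_force: [0.2, 0.8, 5.0]
opening: 35.2
```

```bash
python3 go.py 450 286 30 8
```

```text
t 13.3 p [591.5 -79.9  33.5] F [0.2 0.8 5. ] open 35.2 joints [-0.2   0.76  0.36  1.81 -0.42  0.64  0.54]
shift [-382.     3.3  -89.5] turn [-0.001 -0.001  0.   ]
```

Request:
jog_arm(
  plan=[0,-15,0,0,0,0,0,-50,0,0,0,0,-20,-85,-5,0,0,0,-60,-110,-14,0,0,0,-105,-110,-25,0,0,0,-150,-110,-35,0,0,0,-195,-110,-46,0,0,0,-240,-110,-56,0,0,0,-285,-110,-67,0,0,0,-325,-110,-76,0,0,0],
)

```text
time: 14.3
ee_pos: [469.3, 233.6, 143.6]
ee_rot: [0.534, -0.533, 0.464, -0.464]
ft_force: [0.6, 0.2, -1.3]
opening: 35.5
```

Request:
jog_arm(
  plan=[-35,0,-8,0,0,0,-55,0,-13,0,0,0,-55,0,-13,0,0,0,-55,0,-13,0,0,0,-55,0,-13,0,0,0],
)

```text
time: 14.8
ee_pos: [450.8, 282.3, 143.1]
ee_rot: [-0.533, 0.533, -0.464, 0.465]
ft_force: [-0.0, 0.2, -0.8]
opening: 35.7
```

```bash
python3 go.py 450 286 32.5 8
```

```text
t 14.8 p [450.8 282.3 143.1] F [-0.   0.2 -0.8] open 35.7 joints [-0.99  0.5   0.44  1.95 -0.3   0.76 -0.23]
shift [ -3.9 110.6  -0.4] turn [-0.    -0.003  0.001]
```

Request:
jog_arm(
  plan=[-2,35,0,0,0,0,-2,70,0,0,0,0,-2,97,0,0,0,0,-2,107,0,0,0,0,-2,110.5,0,0,0,0,-2,110.5,0,0,0,0,-2,110.5,0,0,0,0],
)

```text
time: 15.5
ee_pos: [451.0, 285.9, 33.3]
ee_rot: [0.534, -0.533, 0.464, -0.465]
ft_force: [-0.2, -0.7, -0.4]
opening: 35.4
```

Request:
jog_arm(
  plan=[0,0,0,0,0,0,0,0,0,0,0,0,0,0,0,0,0,0,0,0,0,0,0,0,0,-20,0,0,0,0,0,-60,0,0,0,0,0,-105,0,0,0,0,0,-150,0,0,0,0,0,-180,0,0,0,0,0,-180,0,0,0,0],
  gripper=0.3,
)

```text
time: 16.5
ee_pos: [452.1, 287.4, 216.4]
ee_rot: [0.536, -0.531, 0.464, -0.464]
ft_force: [0.8, 0.3, -0.5]
opening: 61.5
```

```bash
python3 - <<'E'
from h import *
c=capture('top'); cv2.imwrite('pics/top1.png',cv2.resize(c['image'][150:290,110:410],None,fx=2.6,fy=2.6,interpolation=cv2.INTER_CUBIC))
P=tool(); c=capture('wrist'); cv2.imwrite('pics/w2.png',c['image']); np.savez('w2.npz',p=P[0],R=P[1])
E
python3 go.py 628 -18 100 98; python3 go.py 628 -18 100 -82
```

```text
t 16.6 p [449.8 286.3 212.5] F [-0.7  0.8  0.1] open 61.6 joints [-1.05  0.4   0.5   1.9  -0.24  0.9  -0.29]
shift [326.2 112.3 134.2] turn [-1.000e-03 -1.571e+00 -0.000e+00]
t 16.6 p [449.8 286.3 212.5] F [-0.7  0.8  0.1] open 61.6 joints [-1.05  0.4   0.5   1.9  -0.24  0.9  -0.29]
shift [326.2 112.3 134.2] turn [ 0.000e+00  1.571e+00 -1.000e-03]
```

View pics/top1.png

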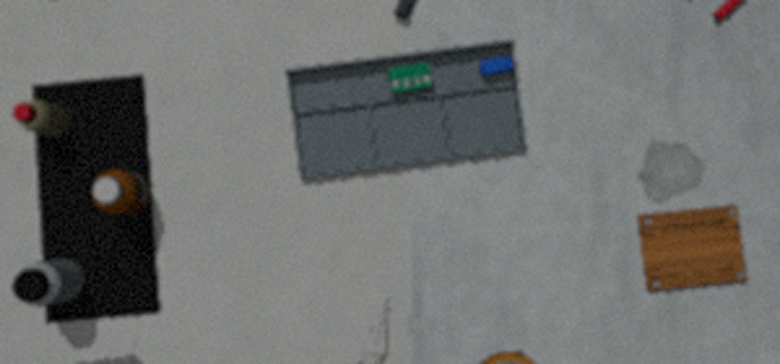

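View pics/w2.png

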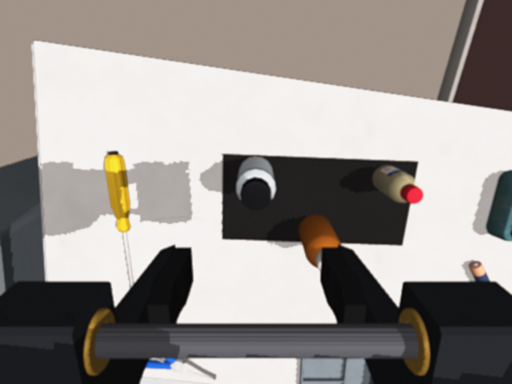

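Top and wrist views show all three upright on the mat (can, amber and red) and the caddy emptied except for the connector and relay.

Request:
jog_arm(
  plan=[32,5,13,0,0.145,0,65,15,27,0,0.29,0,98,25,40,0,0.435,0,130,35,54,0,0.58,0,163,45,67,0,0.725,0,196,55,80,0,0.87,0,228,62,94,0,1.015,0,261,62,107,0,1.16,0,294,62,120,0,1.305,0,326,62,134,0,1.45,0],
)

```text
time: 17.6
ee_pos: [626.9, -19.8, 148.1]
ee_rot: [-0.088, 0.091, -0.701, 0.702]
ft_force: [0.1, 0.8, -0.2]
opening: 61.7
```

Request:
jog_arm(
  plan=[0,0,0,0,0.121,0,0,0,0,0,0.121,0,0,0,0,0,0.121,0,0,0,0,0,0.121,0,0,0,0,0,0.121,0],
)

```text
time: 18.1
ee_pos: [627.4, -17.3, 150.0]
ee_rot: [0.05, -0.05, 0.706, -0.705]
ft_force: [-1.2, 0.2, 0.5]
opening: 61.8
```

```bash
python3 - <<'E'
from h import *
d=np.load('w2.npz'); c=capture('wrist')
for n,px,z in [('red',(414,194),77),('can',(257,193),88),('amb',(320,254),85),('m1',(223,154),3),('m2',(418,163),3),('m3',(404,244),3),('m4',(223,239),3)]: print(n,cast(c,px,z,(d['p'],d['R']))[0].round(1))
P=tool(); c=capture('wrist'); im=c['image']; cv2.imwrite('pics/w3.png',im)
hsv=cv2.cvtColor(im,cv2.COLOR_BGR2HSV); H,S,V=[hsv[...,i].astype(int) for i in range(3)]
for n,m,z in [('green',(H>55)&(H<95)&(S>80),21),('blue',(H>105)&(H<130)&(S>120),19)]:
    for a,r,k in blob(m,2):
        w=cast(c,cv2.boxPoints(r),z,P)[:,:2]
        print(n,a,np.round(r[0]),cast(c,r[0],z,P)[0].round(1),[(round(np.linalg.norm(v)),round(np.degrees(np.arctan2(v[1],v[0])),1)) for v in (w[1]-w[0],w[2]-w[1])])
E
python3 go.py 628 -18 100 -81
```

```text
red [588.4 298.2  77. ]
can [452.2 283.6  88. ]
amb [516.4 233.7  85. ]
m1 [414.8 295.1   3. ]
m2 [622.  314.3   3. ]
m3 [633.2 219.7   3. ]
m4 [425.5 197.3   3. ]
green 1190.5 [260. 185.] [630.2 -19.8  21. ] [(36, np.float64(-79.9)), (26, np.float64(-168.7))]
green 0.0 [108. 284.] [516.  105.6  21. ] [(0, np.float64(0.0)), (0, np.float64(0.0))]
blue 567.0 [348. 184.] [640.7 -93.2  19. ] [(30, np.float64(-78.4)), (16, np.float64(-163.0))]
blue 13.5 [394.  32.] [ 759.4 -101.    19. ] [(6, np.float64(-35.0)), (34, np.float64(-119.3))]
t 18.2 p [627.6 -17.6 150.2] F [0.5 1.4 0.3] open 62.1 joints [-0.59  0.75  0.82  1.7  -0.65  0.98 -0.95]
shift [-0.4 50.2  0.5] turn [ 0.    -0.017 -0.   ]
```

View pics/w3.png

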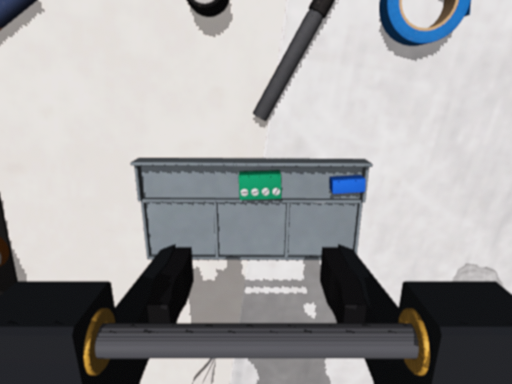

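Wrist view: connector at (260,185), relay at (348,184), fingers straddling the line of the connector.

Request:
jog_arm(
  plan=[-0.5,35,1.5,0,-0.017,0,-0.5,70,1.5,0,-0.017,0,-0.5,95,1.5,0,-0.017,0,-0.5,110,1.5,0,-0.017,0,-0.5,115,1.5,0,-0.017,0,-0.5,115,1.5,0,-0.017,0,-0.5,115,1.5,0,-0.017,0],
)

```text
time: 18.9
ee_pos: [629.4, -19.8, 36.5]
ee_rot: [-0.056, 0.054, -0.705, 0.705]
ft_force: [0.1, -0.5, -0.9]
opening: 61.9
```

```bash
python3 go.py 628 -19 8 -81
```

```text
t 18.9 p [629.4 -19.8  36.5] F [ 0.1 -0.5 -0.9] open 61.9 joints [-0.51  0.9   0.7   1.73 -0.77  0.8  -0.85]
shift [ 1.3 28.5 -1. ] turn [-0.    -0.001 -0.002]
```

Request:
jog_arm(
  plan=[1,10,0,0,0,0,1,18,0,0,0,0,1,23,0,0,0,0,1,26,0,0,0,0,1,28,0,0,0,0,1,28,0,0,0,0],
)

```text
time: 19.5
ee_pos: [627.3, -19.8, 7.0]
ee_rot: [-0.055, 0.055, -0.705, 0.705]
ft_force: [-0.4, -1.0, -0.6]
opening: 61.4
```

Request:
jog_arm(
  plan=[0,0,0,0,0,0,0,0,0,0,0,0,0,0,0,0,0,0,0,0,0,0,0,0,0,0,0,0,0,0],
  gripper=1,
  force=10,
)

```text
time: 20.0
ee_pos: [627.5, -19.8, 7.4]
ee_rot: [0.055, -0.055, 0.705, -0.705]
ft_force: [-0.6, -0.1, 1.0]
opening: 36.0
```

Request:
jog_arm(
  plan=[0,-5,0,0,0,0,0,-15,0,0,0,0,0,-35,0,0,0,0,0,-65,0,0,0,0,0,-95,0,0,0,0,0,-120,0,0,0,0,0,-120,0,0,0,0],
)

```text
time: 20.7
ee_pos: [630.0, -20.6, 132.4]
ee_rot: [-0.057, 0.052, -0.705, 0.705]
ft_force: [0.1, 0.2, 0.2]
opening: 36.3
```

```bash
python3 go.py 483 -259.4 100 -84.5; python3 - <<'E'
from h import *
c=capture('wrist'); cv2.imwrite('pics/w4.png',c['image'])
E
```

```text
t 20.7 p [630.  -20.6 132.4] F [0.1 0.2 0.2] open 36.3 joints [-0.57  0.77  0.8   1.71 -0.67  0.94 -0.92]
shift [182.4  31.3 213.2] turn [-0.001  0.059 -0.007]
```

View pics/w4.png

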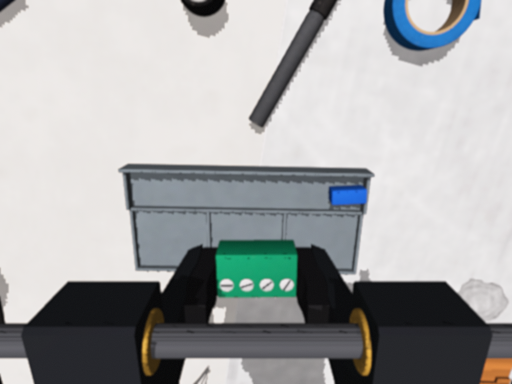

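The connector is held level between the fingers, opening 36 mm. The relay is unmoved at (348,195).

Request:
jog_arm(
  plan=[18,0,21,0,0.006,0,45,0,53,0,0.015,0,73,0,85,0,0.024,0,100,0,117,0,0.033,0,128,0,149,0,0.042,0,155,0,181,0,0.051,0,175,0,204,0,0.059,0,182,0,213,0,0.059,0,182,0,213,0,0.059,0,182,0,213,0,0.059,0],
)

```text
time: 21.75
ee_pos: [481.6, -256.8, 126.9]
ee_rot: [0.035, -0.035, 0.707, -0.706]
ft_force: [0.0, 0.5, -0.3]
opening: 36.2
```

```bash
python3 go.py 483 -259.4 8 -84.5; python3 - <<'E'
from h import *
P=tool(); c=capture('wrist'); im=c['image']; cv2.imwrite('pics/w5.png',im); np.savez('w5.npz',p=P[0],R=P[1])
hsv=cv2.cvtColor(im,cv2.COLOR_BGR2HSV); H,S,V=[hsv[...,i].astype(int) for i in range(3)]
a,r,k=blob((H<20)&(S>110)&(V>50))[0]
w=cast(c,cv2.boxPoints(r),8,P)[:,:2]
print(a,r,cast(c,r[0],8,P)[0].round(1),[(round(np.linalg.norm(v)),round(np.degrees(np.arctan2(v[1],v[0])),1)) for v in (w[1]-w[0],w[2]-w[1])])
E
```

```text
t 21.75 p [ 481.6 -256.8  126.9] F [ 0.   0.5 -0.3] open 36.2 joints [-0.19  0.66  0.81  1.93 -0.65  0.83 -0.49]
shift [ -1.1 118.9   2.8] turn [ 0.001  0.003 -0.   ]
7588.5 ((264.04864501953125, 187.46640014648438), (76.59626770019531, 105.11701965332031), 89.06080627441406) [ 485.4 -262.5    8. ] [(82, np.float64(-83.4)), (65, np.float64(-170.2))]
```

View pics/w5.png

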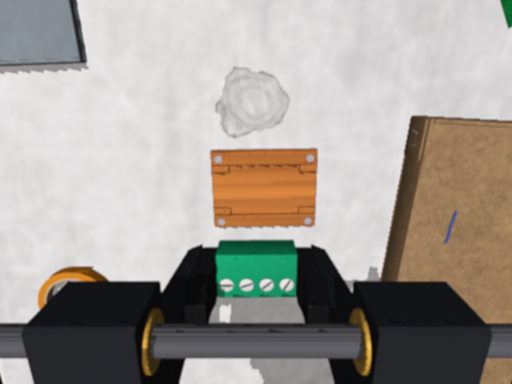

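The nest is at (264,187), about 2–3 mm from the top-view fix. The tray wall to the right, at about column 400, is clear of the gripper.

Request:
jog_arm(
  plan=[-2,30,4,0,0,0,-2,60,4,0,0,0,-2,80,4,0,0,0,-2,90,4,0,0,0,-2,95,4,0,0,0,-2,95,4,0,0,0],
)

```text
time: 22.4
ee_pos: [483.5, -261.7, 32.2]
ee_rot: [0.035, -0.035, 0.706, -0.706]
ft_force: [0.4, 0.2, 1.5]
opening: 36.2
```

```bash
python3 go.py 484.3 -261 8 -84
```

```text
t 22.4 p [ 483.5 -261.7   32.2] F [0.4 0.2 1.5] open 36.2 joints [-0.08  0.8   0.67  1.95 -0.79  0.68 -0.38]
shift [-0.8 24.2 -0.6] turn [ 0.    -0.007 -0.   ]
```

Request:
jog_arm(
  plan=[-0.5,10,0,0,0,0,-0.5,17,0,0,0,0,-0.5,22,0,0,0,0,-0.5,24,0,0,0,0,-0.5,24,0,0,0,0,-0.5,24,0,0,0,0],
)

```text
time: 23.0
ee_pos: [483.6, -262.4, 8.4]
ee_rot: [-0.034, 0.034, -0.706, 0.706]
ft_force: [0.4, -0.2, -0.2]
opening: 36.1
```

Request:
jog_arm(
  plan=[0,0,0,0,0,0,0,0,0,0,0,0,0,0,0,0,0,0,0,0,0,0,0,0,0,-5,0,0,0,0,0,-20,0,0,0,0,0,-60,0,0,0,0,0,-100,0,0,0,0,0,-130,0,0,0,0,0,-130,0,0,0,0],
  gripper=0.35,
)

```text
time: 24.0
ee_pos: [485.6, -263.9, 142.9]
ee_rot: [-0.036, 0.032, -0.705, 0.707]
ft_force: [-0.4, -0.1, 0.6]
opening: 57.4
```

```bash
python3 go.py 589 298 150 8; python3 - <<'E'
from h import *
P=tool(); c=capture('wrist'); im=c['image']; cv2.imwrite('pics/w6.png',im)
hsv=cv2.cvtColor(im,cv2.COLOR_BGR2HSV); H,S,V=[hsv[...,i].astype(int) for i in range(3)]
for n,m,z in [('nest',((H<20)|((H>55)&(H<95)))&(S>80)&(V>50),8),('conn',(H>55)&(H<95)&(S>80),21)]:
    a,r,k=blob(m)[0]; w=cast(c,cv2.boxPoints(r),z,P)[:,:2]
    print(n,a,np.round(r[0]),cast(c,r[0],z,P)[0].round(1),[(round(np.linalg.norm(v)),round(np.degrees(np.arctan2(v[1],v[0])),1)) for v in (w[1]-w[0],w[2]-w[1])])
E
```

```text
t 24.0 p [ 485.6 -263.9  142.9] F [-0.4 -0.1  0.6] open 57.4 joints [-0.19  0.65  0.84  1.92 -0.63  0.86 -0.5 ]
shift [-156.9   -7.9 -549.3] turn [-0.008 -1.614 -0.002]
nest 21334.5 [438. 212.] [ 478.3 -426.     8. ] [(117, np.float64(-84.5)), (178, np.float64(-161.5))]
conn 1134.5 [253. 190.] [ 486.3 -261.5   21. ] [(34, np.float64(-84.5)), (24, np.float64(-173.6))]
```

View pics/w6.png

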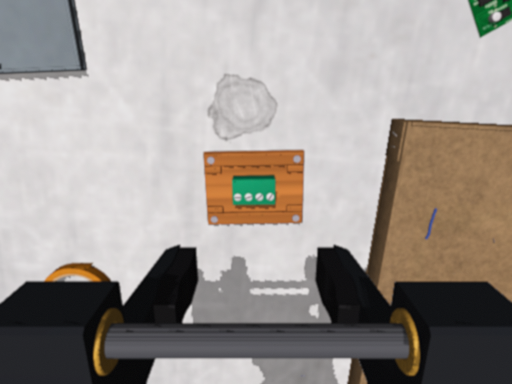

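The connector sits flat and centred in the pocket at (253,190), aligned with the nest. Now the bottles go back.

Request:
jog_arm(
  plan=[-157,-10,-549,0,-1.614,0,-157,-10,-549,0,-1.614,0,-157,-10,-549,0,-1.614,0,-157,-10,-549,0,-1.614,0,-157,-10,-549,0,-1.614,0,-157,-10,-549,0,-1.614,0,-157,-10,-549,0,-1.614,0,-157,-10,-549,0,-1.614,0,-157,-10,-549,0,-1.614,0,-157,-10,-549,0,-1.614,0],
  gripper=0.3,
)

```text
time: 25.05
ee_pos: [573.1, 231.4, 146.2]
ee_rot: [-0.507, 0.509, -0.492, 0.492]
ft_force: [1.1, 0.2, 0.0]
opening: 61.8
```

```bash
python3 go.py 590 298 120 8
```

```text
t 25.05 p [573.1 231.4 146.2] F [1.1 0.2 0. ] open 61.8 joints [-0.78  0.63  0.46  1.72 -0.35  0.87 -0.14]
shift [-66.   26.1  19.1] turn [ 0.002 -0.107  0.   ]
```

Request:
jog_arm(
  plan=[-40,10,12,0,-0.107,0,-60,20,19,0,-0.107,0,-60,24,19,0,-0.107,0,-60,24,19,0,-0.107,0,-60,24,19,0,-0.107,0],
)

```text
time: 25.55
ee_pos: [591.3, 287.4, 122.9]
ee_rot: [-0.531, 0.532, -0.466, 0.467]
ft_force: [0.2, -0.1, 0.4]
opening: 62.0
```

```bash
python3 go.py 589.5 297.5 22 8
```

```text
t 25.55 p [591.3 287.4 122.9] F [ 0.2 -0.1  0.4] open 62.0 joints [-0.8   0.72  0.42  1.62 -0.35  0.88 -0.12]
shift [-10.4 100.9  -0.4] turn [ 0.001 -0.009  0.002]
```

Request:
jog_arm(
  plan=[-9,10,0,0,-0.005,0,-9,30,0,0,-0.005,0,-9,55,0,0,-0.005,0,-9,80,0,0,-0.005,0,-9,97,0,0,-0.005,0,-9,100,0,0,-0.005,0,-9,100,0,0,-0.005,0],
)

```text
time: 26.25
ee_pos: [590.1, 298.7, 22.9]
ee_rot: [-0.533, 0.533, -0.464, 0.464]
ft_force: [1.4, -0.3, -0.2]
opening: 62.0
```

Request:
jog_arm(
  plan=[0,0,0,0,0,0,0,0,0,0,0,0,0,0,0,0,0,0,0,0,0,0,0,0,0,0,0,0,0,0],
  gripper=1,
  force=12,
)

```text
time: 26.75
ee_pos: [590.3, 299.0, 23.4]
ee_rot: [0.533, -0.533, 0.464, -0.464]
ft_force: [-0.5, -0.3, 1.6]
opening: 27.3
```

```bash
python3 go.py 574.5 50 23 8
```

```text
t 26.75 p [590.3 299.   23.4] F [-0.5 -0.3  1.6] open 27.3 joints [-0.77  0.86  0.35  1.63 -0.4   0.73 -0.09]
shift [244.5   0.3 -49.9] turn [-0.    -0.002 -0.   ]
```

Request:
jog_arm(
  plan=[0,-15,0,0,0,0,0,-50,0,0,0,0,15,-85,-3,0,0,0,55,-100,-11,0,0,0,100,-100,-20,0,0,0,145,-100,-30,0,0,0,190,-100,-39,0,0,0,228,-100,-47,0,0,0,244,-100,-50,0,0,0,244,-100,-50,0,0,0],
)

```text
time: 27.75
ee_pos: [574.4, 47.5, 123.9]
ee_rot: [0.532, -0.532, 0.465, -0.466]
ft_force: [-0.3, 1.5, -0.7]
opening: 27.3
```

```bash
python3 go.py 574.5 50 25 8
```

```text
t 27.75 p [574.4  47.5 123.9] F [-0.3  1.5 -0.7] open 27.3 joints [-0.47  0.59  0.42  1.84 -0.33  0.77  0.26]
shift [-2.5 98.9  0.3] turn [-0.001 -0.006  0.001]
```

Request:
jog_arm(
  plan=[-1.5,30,0,0,0,0,-1.5,60,0,0,0,0,-1.5,83,0,0,0,0,-1.5,95,0,0,0,0,-1.5,99,0,0,0,0,-1.5,99,0,0,0,0,-1.5,99,0,0,0,0],
)

```text
time: 28.45
ee_pos: [574.8, 53.2, 24.7]
ee_rot: [0.534, -0.533, 0.464, -0.464]
ft_force: [-0.4, -0.2, -0.8]
opening: 27.5
```

Request:
jog_arm(
  plan=[0,0,0,0,0,0,0,0,0,0,0,0,0,0,0,0,0,0,0,0,0,0,0,0,0,-20,0,0,0,0,0,-60,0,0,0,0,0,-100,0,0,0,0,0,-110,0,0,0,0],
  gripper=0.3,
)

```text
time: 29.25
ee_pos: [576.5, 51.7, 138.0]
ee_rot: [0.535, -0.531, 0.463, -0.466]
ft_force: [0.6, 0.9, 0.4]
opening: 61.4
```

```bash
python3 go.py 526.5 224.5 30 8
```

```text
t 29.25 p [576.5  51.7 138. ] F [0.6 0.9 0.4] open 61.4 joints [-0.49  0.57  0.43  1.84 -0.33  0.8   0.25]
shift [-178.   107.9  -26.6] turn [-0.006 -0.002 -0.   ]
```

Request:
jog_arm(
  plan=[-40,0,-6,0,0,0,-85,0,-13,0,0,0,-130,0,-19,0,0,0,-165,0,-25,0,0,0,-177,5,-27,0,0,0,-177,15,-27,0,0,0,-177,18,-27,0,0,0,-177,18,-27,0,0,0],
)

```text
time: 30.05
ee_pos: [523.1, 220.5, 115.1]
ee_rot: [-0.532, 0.533, -0.465, 0.465]
ft_force: [0.3, -0.0, 0.3]
opening: 61.7
```

```bash
python3 go.py 526.5 224.5 30 8
```

```text
t 30.05 p [523.1 220.5 115.1] F [ 0.3 -0.   0.3] open 61.7 joints [-0.79  0.6   0.41  1.87 -0.34  0.75 -0.05]
shift [-3.7 85.1  4. ] turn [ 0.001 -0.005  0.002]
```

Request:
jog_arm(
  plan=[-3,8,3,0,0,0,-3,33,3,0,0,0,-3,60,3,0,0,0,-3,79,3,0,0,0,-3,84.5,3,0,0,0,-3,84.5,3,0,0,0],
)

```text
time: 30.65
ee_pos: [525.5, 225.9, 30.9]
ee_rot: [-0.533, 0.533, -0.465, 0.465]
ft_force: [-0.5, -0.7, 0.3]
opening: 61.4
```

Request:
jog_arm(
  plan=[0,0,0,0,0,0,0,0,0,0,0,0,0,0,0,0,0,0,0,0,0,0,0,0,0,0,0,0,0,0],
  gripper=1,
  force=12,
)

```text
time: 31.15
ee_pos: [526.0, 227.1, 32.2]
ee_rot: [0.534, -0.533, 0.464, -0.464]
ft_force: [0.0, 0.1, 5.2]
opening: 36.3
```

```bash
python3 go.py 582.5 -20.5 31 8
```

```text
t 31.15 p [526.  227.1  32.2] F [0.  0.1 5.2] open 36.3 joints [-0.74  0.73  0.34  1.87 -0.41  0.6  -0.  ]
shift [253.    1.1  21.9] turn [-0.001 -0.002 -0.   ]
```

Request:
jog_arm(
  plan=[0,-15,0,0,0,0,0,-50,0,0,0,0,5,-90,0,0,0,0,40,-115,3,0,0,0,85,-115,7,0,0,0,130,-115,11,0,0,0,175,-115,15,0,0,0,220,-115,19,0,0,0,251,-115,22,0,0,0,251,-115,22,0,0,0],
)

```text
time: 32.15
ee_pos: [582.2, -25.3, 147.8]
ee_rot: [-0.531, 0.532, -0.465, 0.468]
ft_force: [-0.1, 0.3, -0.7]
opening: 36.0
```

```bash
python3 go.py 582.5 -20.5 33 8
```

```text
t 32.15 p [582.2 -25.3 147.8] F [-0.1  0.3 -0.7] open 36.0 joints [-0.37  0.57  0.45  1.82 -0.32  0.83  0.37]
shift [ -5.1 114.8   0.8] turn [-0.001 -0.01   0.003]
```

Request:
jog_arm(
  plan=[-1,35,0.5,0,0,0,-1,70,0.5,0,0,0,-1,98,0.5,0,0,0,-1,110,0.5,0,0,0,-1,114.5,0.5,0,0,0,-1,114.5,0.5,0,0,0,-1,114.5,0.5,0,0,0],
)

```text
time: 32.85
ee_pos: [583.0, -17.4, 33.2]
ee_rot: [0.534, -0.533, 0.464, -0.465]
ft_force: [0.1, 0.8, -0.1]
opening: 36.2
```

Request:
jog_arm(
  plan=[0,0,0,0,0,0,0,0,0,0,0,0,0,0,0,0,0,0,0,0,0,0,0,0,0,-20,0,0,0,0,0,-60,0,0,0,0,0,-100,0,0,0,0,0,-115,0,0,0,0],
  gripper=0.3,
)

```text
time: 33.65
ee_pos: [584.1, -18.1, 150.6]
ee_rot: [0.534, -0.532, 0.463, -0.466]
ft_force: [0.3, -1.0, 0.3]
opening: 61.9
```

```bash
python3 go.py 451 286 32 8
```

```text
t 33.65 p [584.1 -18.1 150.6] F [ 0.3 -1.   0.3] open 61.9 joints [-0.38  0.57  0.45  1.81 -0.33  0.83  0.37]
shift [-319.5  117.9  -90.8] turn [-0.005 -0.002  0.001]
```

Request:
jog_arm(
  plan=[-40,0,-11,0,0,0,-85,0,-24,0,0,0,-130,0,-37,0,0,0,-175,0,-50,0,0,0,-220,0,-62,0,0,0,-265,0,-75,0,0,0,-300,0,-86,0,0,0,-319,10,-91,0,0,0,-319,20,-91,0,0,0,-319,20,-91,0,0,0],
)

```text
time: 34.65
ee_pos: [447.7, 283.5, 125.0]
ee_rot: [-0.532, 0.534, -0.464, 0.465]
ft_force: [-0.7, -0.2, -0.1]
opening: 61.9
```

```bash
python3 go.py 451 286 32 8
```

```text
t 34.65 p [447.7 283.5 125. ] F [-0.7 -0.2 -0.1] open 61.9 joints [-0.98  0.53  0.42  1.96 -0.32  0.72 -0.23]
shift [-2.3 93.   3.8] turn [ 0.002 -0.003  0.003]
```

Request:
jog_arm(
  plan=[-1,8,3,0,0,0,-1,35,3,0,0,0,-1,65,3,0,0,0,-1,86,3,0,0,0,-1,92,3,0,0,0,-1,92,3,0,0,0],
)

```text
time: 35.25
ee_pos: [451.5, 285.5, 34.4]
ee_rot: [-0.532, 0.533, -0.465, 0.465]
ft_force: [-0.0, 0.1, 0.7]
opening: 61.4
```

Request:
jog_arm(
  plan=[0,0,0,0,0,0,0,0,0,0,0,0,0,0,0,0,0,0,0,0,0,0,0,0,0,0,0,0,0,0],
  gripper=1,
  force=14,
)

```text
time: 35.75
ee_pos: [451.3, 287.5, 35.6]
ee_rot: [0.534, -0.533, 0.464, -0.464]
ft_force: [-0.6, -0.1, 6.0]
opening: 35.4
```

```bash
python3 go.py 591.3 -80 33 8
```

```text
t 35.75 p [451.3 287.5  35.6] F [-0.6 -0.1  6. ] open 35.4 joints [-0.91  0.68  0.33  1.97 -0.41  0.55 -0.16]
shift [383.3   2.5  88. ] turn [-0.001 -0.001 -0.001]
```

Request:
jog_arm(
  plan=[0,-15,0,0,0,0,0,-50,0,0,0,0,15,-90,3,0,0,0,60,-115,14,0,0,0,105,-115,24,0,0,0,150,-115,34,0,0,0,195,-115,45,0,0,0,240,-115,55,0,0,0,285,-115,65,0,0,0,330,-115,76,0,0,0],
)

```text
time: 36.75
ee_pos: [571.8, -31.1, 150.9]
ee_rot: [0.533, -0.533, 0.464, -0.464]
ft_force: [0.9, -0.4, -0.1]
opening: 35.5
```

Request:
jog_arm(
  plan=[35,0,8,0,0,0,51,0,12,0,0,0,51,0,12,0,0,0,51,0,12,0,0,0,51,0,12,0,0,0],
)

```text
time: 37.25
ee_pos: [590.1, -75.1, 149.8]
ee_rot: [0.534, -0.534, 0.464, -0.463]
ft_force: [-0.5, 0.4, -1.5]
opening: 35.5
```

```bash
python3 go.py 591.3 -80 36.5 8
```

```text
t 37.25 p [590.1 -75.1 149.8] F [-0.5  0.4 -1.5] open 35.5 joints [-0.28  0.59  0.46  1.78 -0.34  0.85  0.48]
shift [  5.2 113.3   0.6] turn [ 0.001  0.002 -0.002]
```

Request:
jog_arm(
  plan=[2,35,0.5,0,0,0,2,70,0.5,0,0,0,2,98,0.5,0,0,0,2,109,0.5,0,0,0,2,113.5,0.5,0,0,0,2,113.5,0.5,0,0,0,2,113.5,0.5,0,0,0],
)

```text
time: 37.95
ee_pos: [592.2, -79.4, 37.7]
ee_rot: [0.534, -0.533, 0.464, -0.465]
ft_force: [0.7, -0.1, -0.5]
opening: 35.5
```

Request:
jog_arm(
  plan=[0,0,0,0,0,0,0,0,0,0,0,0,0,0,0,0,0,0,0,0,0,0,0,0,0,-20,0,0,0,0,0,-60,0,0,0,0,0,-105,0,0,0,0,0,-150,0,0,0,0,0,-200,0,0,0,0,0,-200,0,0,0,0],
  gripper=0.3,
)

```text
time: 38.95
ee_pos: [595.1, -81.2, 243.4]
ee_rot: [0.536, -0.531, 0.461, -0.468]
ft_force: [0.6, -0.1, 0.2]
opening: 61.5
```

```bash
python3 - <<'E'
from h import *
P=tool(); print(P[0],P[2]['time'],P[2]['opening'])
c=capture('wrist'); cv2.imwrite('pics/w7.png',c['image']); np.savez('w7.npz',p=P[0],R=P[1])
c=capture('scene'); cv2.imwrite('pics/s7.png',cv2.resize(c['image'][110:350,190:350],None,fx=2.5,fy=2.5))
E
```

```text
[595.11481998 -81.22786546 243.35290387] 38.95 61.48241126921973
```

View pics/w7.png

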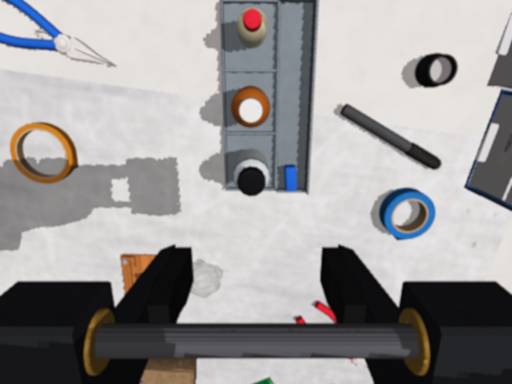

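View pics/s7.png

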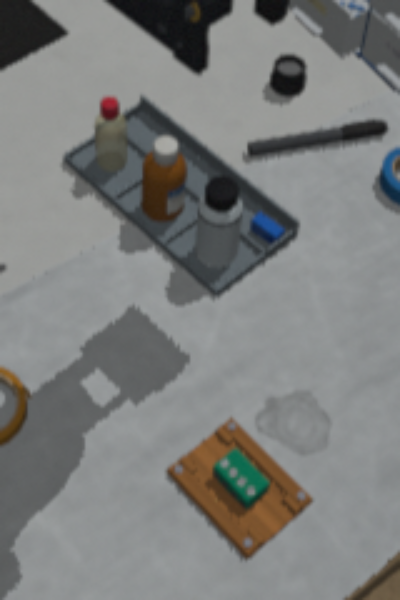

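All three stand upright in their own compartments, with caps at (252,20), (251,110) and (250,181) in the wrist view. The relay is in place and the connector lies in the nest. One last number check, then hand in.

```bash
python3 - <<'E'
from h import *
d=np.load('w7.npz'); c=capture('wrist')
for n,px,z in [('red',(252,20),78),('amber',(251,110),86),('can',(250,181),89),('relay',(291.5,178),19)]: print(n,cast(c,px,z,(d['p'],d['R']))[0].round(1))
P=tool(); print(P[0].round(1),np.abs(P[2]['dq']).max().round(3),P[2]['ft_force'].round(1),P[2]['time'])
print(sign_off())
E
```

```text
red [575.4  49.4  78. ]
amber [584. -21.  86.]
can [591.4 -83.2  89. ]
relay [639.2 -92.9  19. ]
[590.8 -79.8 235.9] 0.029 [-0.7  0.2 -0.9] 39.1
the job is handed in; nothing more can be done
None
```

I handed the job in at 39.1 s of the 133 s allowed. `sign_off` gives no verdict, so success rests on the checks below.

I moved the red-cap bottle, the amber bottle and the spray can to the mat, then laid the connector in the nest pocket. After that I put each of the three back in its own compartment. The relay was not touched.

Last checks, from camera images:
- **Bottles and can:** all three are upright, and their cap positions are 1.2 mm (red), 1.4 mm (amber) and 3.7 mm (can) from where they started. The limit is 26 mm.
- **Connector:** it lies flat and aligned with the pocket. Its centre measured about 1 mm off in one axis and 1 mm in the other, against the wrist view's nest centre.
- **Relay:** it reads about 2 mm from its first measurement, within the 2 mm calibration error.
- **Arm:** the gripper is clear of everything and the arm was nearly still, with no contact force.

Two things did not agree exactly:
- **Nest centre:** the top and wrist views differed by about 4 mm, so I aimed at the mean.
- **TCP readings:** they lagged the commanded pose by 2–5 mm while moving, and I corrected for this before each descent.

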